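# Sweep the used felt wheels into the catch tray

### The job

Clear the used polishing wheels off the work area: with the fingertips, gently sweep both round felt wheels along the mat through the open front of the three-walled steel tray, until each lies flat and wholly inside it. Only push them: do not pinch, lift, press down hard on or flick them, and leave the bite splint and the plaster cast where they are.

Things in the scene. Friction and masses are not known exactly. Their poses are not given: they have to be found in the camera images.
- wheel_1: felt polishing wheel, loose: off-white plain disc 48 mm in diameter, 12 mm thick, about 20 g, with a small centre hole, lying flat on the blue bench mat (mat top 2 mm above z = 0; the flat round patch 80 mm wide in the mat's pattern is no object, and level). Origin: centre of its underside. Slides easily when pushed at its rim. The two wheels are identical; sweep both.
- wheel_2: the second felt polishing wheel, identical to the first. Origin: centre of its underside.
- catch_tray: low bare-steel tray, fixed: back and two side walls 22 mm high, 4 mm thick, no front wall, no step (floor sheet under 1 mm). Inside 140 mm deep, 190 mm wide. Origin: centre of the inner floor; +x points from the open front (x = -70 mm) to the back wall (+70), y across (side walls at +-95). It is on the robot's right, the open front facing roughly the robot's left (world +y).
- tray_mouth (a point): middle of the tray's open front edge, at mat height, 95 mm from each side wall; axes as the tray's (+x into the tray, the back wall's inner face at x = 140 mm). A wheel is wholly inside when its centre is 24 mm or more past this edge.
- splint: clear-white bite splint, loose, a horseshoe arch 43 x 64 mm, 13 mm high, 14 g, lying on the mat beside or between the wheels (it may be in any of the three places). Not to be moved. Origin: centre of its underside.
- cast: grey plaster cast of a lower jaw, loose, 57 x 68 mm, 32 mm high, standing on the bare bench to the robot's left of the mat. Not to be moved. Origin: centre of its underside.

How it is judged (in metres and radians):
At the end, for the whole second after the job is handed in: Both wheels lie flat (within 0.1 rad, underside less than 6 mm above the mat) and at rest wholly inside the tray (centre at least 22 mm past the open front edge, between the side walls and before the back wall); the splint and the cast are within 10 mm of where they stood (x of wheel_1 in the frame of tray_mouth between 0.022 and 0.13 m and y of wheel_1 in the frame of tray_mouth between -0.085 and 0.085 m and height (world z) of each of wheel_1, wheel_2 below 0.008 m and angle between each of wheel_1, wheel_2's own z axis and vertical below 0.1 rad and linear speed of each of wheel_1, wheel_2 below 0.02 m/s and x of wheel_2 in the frame of tray_mouth between 0.022 and 0.13 m and y of wheel_2 in the frame of tray_mouth between -0.085 and 0.085 m and distance of each of splint, cast from where it was at the start of the episode below 0.01 m); the robot touches nothing.
It fails at once if a wheel is lifted (20 mm off the mat) or stood on edge ((height (world z) of wheel_1 above 0.022 m or angle between wheel_1's own z axis and vertical above 0.7 rad) or (height (world z) of wheel_2 above 0.022 m or angle between wheel_2's own z axis and vertical above 0.7 rad)).
It fails at once if a wheel is pinched or pressed hard (over 25 N from the fingers) (contact force between the fingers and wheel_1 above 25 N or contact force between the fingers and wheel_2 above 25 N).
It fails at once if a wheel is flicked (faster than 0.6 m/s) (linear speed of any of wheel_1, wheel_2 above 0.6 m/s).
It fails at once if the splint or the cast is disturbed (moved over 10 mm) (distance of any of splint, cast from where it was at the start of the episode above 0.01 m).
It also fails if it takes over 56 s, if anything falls off the work surface, if the arm or the gripper's body presses on something with over 40 N, if the wrist force passes 120 N, or if a joint passes its speed limit or range.

### The arm

A 7-joint arm with a two-finger parallel gripper is mounted at the origin on a cart in front of the work surface, level with it; the furniture and walls round the work are solid. World frame = base frame: x ahead of the robot, y to its left, z up, the work surface at z = 0. Lengths are in mm, angles in rad, forces in N, time in s.
With the tool pointing down it reaches from about 425 to 875 mm from the base axis. Payload 4.7 kg.
Tool frame: the origin (TCP) lies on the mounting face of the last link; the fingertips stand 173 mm ahead of it and the grasp point (between the pads) lies 155 mm ahead of it; z points along the fingers, y is the direction in which the jaws open and shut (so a half turn about z gives the same grasp; the last joint's range is limited). The gripper opens to 85 mm and grips with 20 to 120 N. Pads are 22 mm wide; open, the fingers measure 114 mm over their backs; the gripper's body (76 mm by 85 mm) begins 54 mm behind the grasp point. The pads swing forward as they close: fully open they stand 13 mm farther back than shut.
Start: joints at [-1.299, 0.321, -0.07, 1.45, 0.023, 1.371, -0.057], TCP at [165.735, 628.521, 404.749] pointing down, gripper open.
Joint ranges: [-2.86, 2.86], [-0.3, 2.09], [-1.38, 1.24], [0.06, 2.45], [-1.56, 4.7], [0.09, 2.05], [-2.69, 2.69]. Speed limits (rad/s): [2.57, 2.57, 3.14, 3.14, 3.14, 3.14, 3.14].

### API

Orientations are given as a unit quaternion [x, y, z, w].
In Python, from bench import r, vision gives the robot as it stands.
- The arm moves only by the shell command python3 -m crank 'ROWS' [OPENING] [FORCE]. ROWS is JSON, a list of rows, each a list of 6 numbers: the shift along the tool's x, y, z each as a share of 250 mm, from -1 to 1, then the turn, a rotation vector about the tool's x, y, z each as a share of pi/2 rad, from -1 to 1. In form: [[dx, dy, dz, rx, ry, rz], ...]. A call has 1 to 5 rows; each row is the pose to reach, as a shift and turn from the pose measured when the call began, along the tool's axes at that moment; what a row does not reach only later rows make up. A row lasts 1/8 s, in which the tool goes at most 62.5 mm and 10.7 degrees, less where a joint would pass 70% of its speed; a pose out of reach is approached as far as the arm can. A call with a number of a shift or a turn outside -1 to 1 is refused whole. A call with a gripper value outside its range is refused whole. OPENING is the opening, from -1 (shut) to 1 (fully open), so that 0 is half open, set as the call begins (- or left out, the last holds). The fingers move at their own pace and stop on an object; FORCE is the grip in N (left out, the last holds). Time passes only in rows, so rows that repeat a pose let the fingers close. It gives the time, the measured TCP pose, the force and the opening at its end, in the units of the state.
- r.observe(): the state, without advancing time (a new reading comes with each control period).
- vision.grab_frame(name): name is "side" or "top" or "wrist"; returns a dict with "img" (384x512x3 uint8, red, green, blue), "mtx" (3x3 intrinsics, pixels), "position" and "attitude" of the camera in the world; the wrist camera has in their place "tool_from_camera" (4x4, takes a point from camera to tool coordinates, whose origin is the TCP and whose axes are the flange's). Camera axes: x right, y down, z forward; pixel columns grow to the right and rows downward; lengths in mm; the calibration is good to about 2 mm. A picture is of the moment at which its call begins: read the wrist's pose just before it. There is no depth.
- r.sign_off(): hands the job in, once; it reports no verdict.
The state is a dict: "clock": time; "joint_pos": joint angles; "qvel": joint speeds; "joint_torque": joint torques, N m; "tcp_pos": TCP position; "orientation": TCP orientation; "wrist_force": force on the tool from outside, world axes, zero at the start; "ft_torque": the same for the moment, N m; "finger_gap": finger opening in mm.
Only numpy, scipy, OpenCV 4.12 (cv2) and the standard library are available. Lean on these libraries where they do the work, as an engineer would, in place of code of your own. Each camera call takes 0.05 s, during which the arm holds its last target.

## Working session

There is one attempt and no reset: what is moved stays moved. The work goes in short steps, Python scripts to look and compute and a shell command to move; the robot and the scene stay as the last step left them, time stands still between calls to the robot, and variables do not carry over. Pictures are saved under pics/ and viewed, and the job is handed in when it is done.

```bash
ls; mkdir -p pics; python3 - <<'E'
from bench import r, vision
import cv2
s=r.observe();print({k:s[k] for k in("clock","tcp_pos","orientation","wrist_force","finger_gap")})
for n in("top","side"):
    f=vision.grab_frame(n);cv2.imwrite(f"pics/{n}0.png",f["img"][:,:,::-1]);print(n,f["mtx"],f["position"],f["attitude"])
E
```

```text
pics
{'clock': 0.0, 'tcp_pos': array([165.70572656, 628.30309647, 403.63125332]), 'orientation': array([ 1.28534761e-01,  9.91704558e-01, -9.38024809e-04, -6.29790611e-05]), 'wrist_force': array([ 0.11923552, -0.62737558,  0.11248509]), 'finger_gap': 85.28241933907002}
top [[348.08478569   0.         249.90587762]
 [  0.         348.08478569 191.76059636]
 [  0.           0.           1.        ]] [431.98976188 -14.63436486 975.08522549] [ 0.7094669  -0.70151549  0.04557958 -0.04955036]
side [[394.74222898   0.         251.38223964]
 [  0.         394.74222898 187.76142812]
 [  0.           0.           1.        ]] [ 123.90332373 -622.17177413  499.40349679] [ 0.83166834 -0.25550889  0.15644503 -0.46751249]
```

View pics/top0.png

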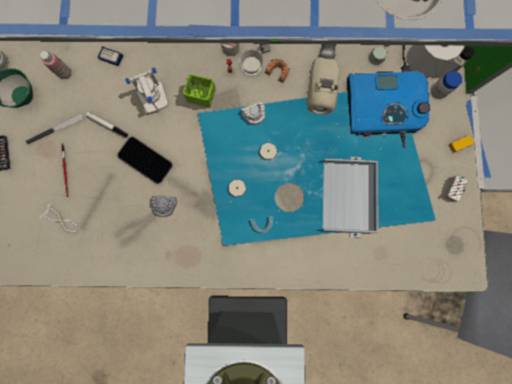

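View pics/side0.png

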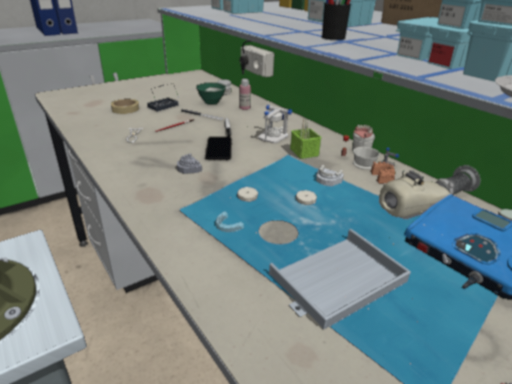

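The top view shows wheels near (268,151) and (237,188), the splint near (261,225), the tray spanning about (322–378, 160–235), and the cast near (163,205). The disc at (289,197) is the flat patch. I'll enlarge and measure.

```bash
cat > h.py <<'E'
from bench import r, vision
import cv2, numpy as np
from scipy.spatial.transform import Rotation as R
def px2w(f,u,v,z):
    d=R.from_quat(f["attitude"]).as_matrix()@np.linalg.inv(f["mtx"])@np.array([u,v,1.])
    p=np.array(f["position"]);return p+d*(z-p[2])/d[2]
def w2px(f,p):
    c=f["mtx"]@(R.from_quat(f["attitude"]).as_matrix().T@(np.array(p)-f["position"]));return c[:2]/c[2]
def crop(f,name,u0,u1,v0,v1,k):
    c=f["img"][v0:v1,u0:u1,::-1];cv2.imwrite(f"pics/{name}.png",cv2.resize(c,None,fx=k,fy=k,interpolation=cv2.INTER_CUBIC))
E
python3 - <<'E'
from h import *
f=vision.grab_frame("top");crop(f,"topc",200,400,95,245,4)
f2=vision.grab_frame("side");crop(f2,"sidec",180,420,160,330,3)
E
```

```text
(no output)
```

View pics/topc.png

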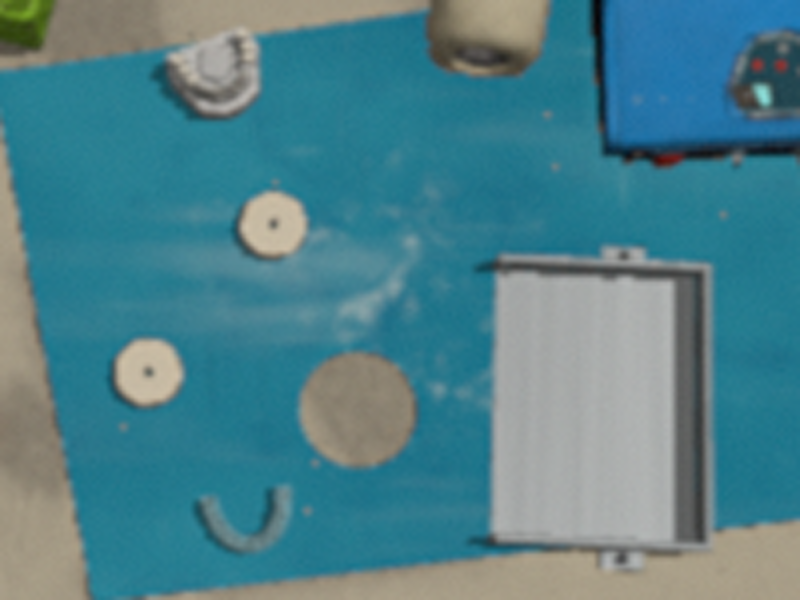

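View pics/sidec.png

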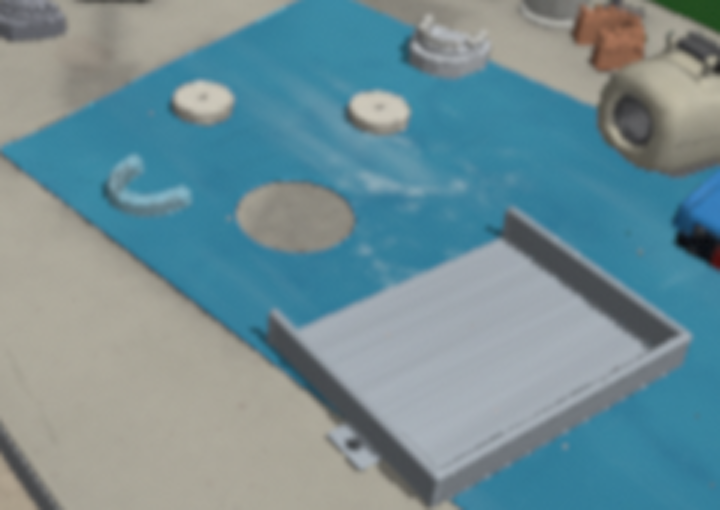

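In the enlarged top view the wheel holes are at crop (273,224) and (148,372). The splint spans crop (200–292, 487–552) and the tray's floor front edge runs (497,272)–(492,540). In the side crop the top centres are about (204,97) and (379,106).

```bash
python3 - <<'E'
from h import *
f=vision.grab_frame("top");g=vision.grab_frame("side")
T=lambda x,y:(200+(x+.5)/4-.5,95+(y+.5)/4-.5)
S=lambda x,y:(180+(x+.5)/3-.5,160+(y+.5)/3-.5)
for n,p,z in [("A",(273,224),14),("B",(148,372),14),("spl arch",(248,552),2),("spl tipL",(204,492),13),("spl tipR",(284,487),13),("patch",(358,409),2),("front far",(497,272),2),("front near",(492,540),2),("back far",(677,280),2),("back near",(674,541),2),("farwall front top",(497,262),24),("nearwall front top",(490,543),24),("jawfar",(214,118),2),("far wall outside backtop",(710,265),24),("near backtop",(708,547),24)]:
    print(n,px2w(f,*T(*p),z).round(1))
for n,p,z in [("A",(379,106),14),("B",(204,97),14),("patch",(295,217),2),("front far",(505,240),2),("front near",(302,328),2)]:
    print("side",n,px2w(g,*S(*p),z).round(1))
E
```

```text
A [680.2 -58.   14. ]
B [573.4  28.7  14. ]
spl arch [449.6 -42.3   2. ]
spl tipL [490.2 -11.3  13. ]
spl tipR [494.3 -66.5  13. ]
patch [ 550.5 -118.9    2. ]
front far [ 649.9 -218.3    2. ]
front near [ 459.9 -211.6    2. ]
back far [ 645.4 -346.1    2. ]
back near [ 460.6 -337.7    2. ]
farwall front top [ 652.1 -213.8   24. ]
nearwall front top [ 457.2 -205.7   24. ]
jawfar [761.6 -15.4   2. ]
far wall outside backtop [ 651.5 -361.9   24. ]
near backtop [ 456.2 -353.3   24. ]
side A [683.8 -59.3  14. ]
side B [576.9  25.6  14. ]
side patch [ 551.5 -123.     2. ]
side front far [ 654.8 -221.2    2. ]
side front near [ 486.3 -212.9    2. ]
```

```bash
cat >> h.py <<'E'
def go(x,y,z,a,n=1):
    """a: world angle (deg) of the tool y axis, tool pointing down"""
    s=r.observe();q=R.from_quat(s["orientation"])
    t=np.radians(a);Y=np.array([np.cos(t),np.sin(t),0]);Z=np.array([0,0,-1.]);X=np.cross(Y,Z)
    q2=R.from_matrix(np.array([X,Y,Z]).T)
    sh=q.inv().apply(np.array([x,y,z])-s["tcp_pos"])/250;rv=(q.inv()*q2).as_rotvec()/(np.pi/2)
    print("t",s["clock"],"tcp",s["tcp_pos"].round(1),"F",s["wrist_force"].round(1),"gap",round(s["finger_gap"],1),"q",s["joint_pos"].round(2))
    for i in range(1,n+1):print((sh*i/n).round(3).tolist(),(rv*i/n if n>1 else rv).round(3).tolist())
E
python3 - <<'E'
from h import *
go(575,95,300,0)
E
```

```text
t 0.3 tcp [165.7 628.5 404.4] F [-0.  -0.5  0.3] gap 85.3 q [-1.3   0.32 -0.07  1.45  0.02  1.37 -0.06]
[-2.127, -1.646, 0.419] [-0.0, 0.0, 0.836]
```

```bash
python3 -m crank '[[-0.14,-0.11,0,0,0,0.06],[-0.33,-0.25,0,0,0,0.12],[-0.52,-0.4,0,0,0,0.19],[-0.71,-0.55,0,0,0,0.25],[-0.85,-0.66,0,0,0,0.3]]' -0.29 20
python3 - <<'E'
from h import *
go(575,95,300,0)
E
```

```text
clock: 0.92
tcp_pos: [330.9, 412.1, 404.7]
orientation: [0.359, 0.933, -0.0, 0.0]
wrist_force: [0.3, -0.1, 0.0]
finger_gap: 30.5
t 0.925 tcp [330.9 412.1 404.7] F [ 0.3 -0.1  0. ] gap 30.5 q [-1.06  0.06  0.12  1.76 -0.01  1.32 -0.1 ]
[-1.574, -0.287, 0.42] [0.0, 0.0, 0.533]
```

```bash
python3 -m crank '[[-0.2,-0.04,0.04,0,0,0.07],[-0.4,-0.08,0.09,0,0,0.15],[-0.6,-0.12,0.14,0,0,0.23],[-0.8,-0.16,0.19,0,0,0.3],[-1,-0.18,0.24,0,0,0.38]]'
python3 - <<'E'
from h import *
go(575,95,250,0)
E
```

```text
clock: 1.55
tcp_pos: [487.1, 209.7, 344.9]
orientation: [0.619, 0.785, 0.0, 0.0]
wrist_force: [0.1, 0.8, -0.1]
finger_gap: 30.2
t 1.55 tcp [487.1 209.7 344.9] F [ 0.1  0.8 -0.1] gap 30.2 q [-0.8   0.1   0.37  1.84 -0.04  1.2  -0.18]
[-0.528, 0.234, 0.38] [0.001, -0.0, 0.15]
```

```bash
python3 -m crank '[[-0.18,0.08,0.13,0,0,0.05],[-0.36,0.16,0.26,0,0,0.1],[-0.53,0.234,0.38,0,0,0.15],[-0.53,0.234,0.38,0,0,0.15],[-0.53,0.234,0.38,0,0,0.15]]'
python3 - <<'E'
from h import *
go(575,90,190,0)
f=vision.grab_frame("side");crop(f,"s1",130,390,60,255,3)
f=vision.grab_frame("wrist");cv2.imwrite("pics/w1.png",f["img"][:,:,::-1])
E
```

```text
clock: 2.17
tcp_pos: [574.9, 95.0, 249.9]
orientation: [0.707, 0.707, 0.0, -0.0]
wrist_force: [0.8, 0.7, -0.4]
finger_gap: 30.3
t 2.175 tcp [574.9  95.  249.9] F [ 0.8  0.7 -0.4] gap 30.3 q [-0.62  0.32  0.48  1.81 -0.17  1.04 -0.07]
[-0.02, 0.0, 0.239] [0.0, -0.0, 0.0]
```

View pics/s1.png

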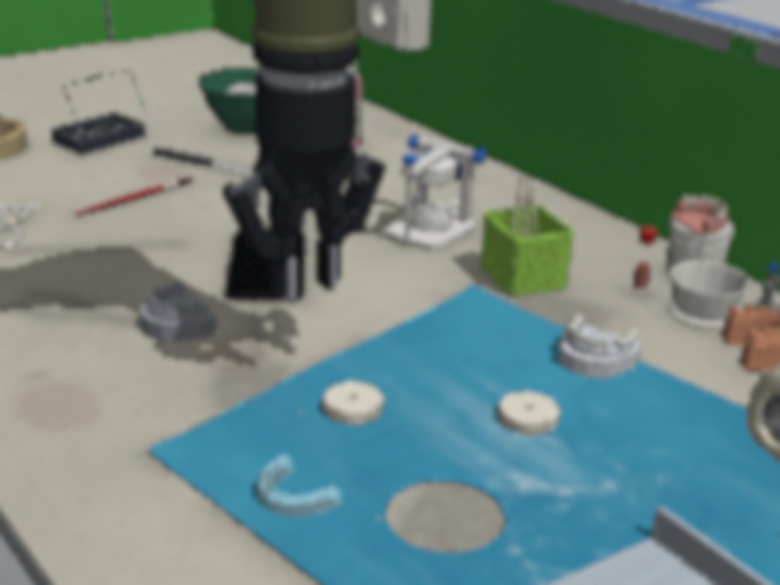

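View pics/w1.png

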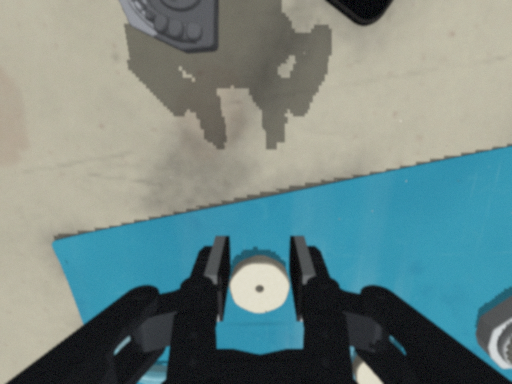

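Side view: the open fingertips are near crop (293,297) and (328,287). Wrist view: wheel B is centred at (259,288), right between the fingers, and the cast is well behind the tool. I'll check the tip height and wheel B.

```bash
python3 - <<'E'
from h import *
s=r.observe();f=vision.grab_frame("side")
for z in (70,75,80,85,90):
    print(z,[(((w2px(f,(x,y,z))-[130,60]+.5)*3-.5).round(0)) for x,y in((560,84),(590,84))])
w=vision.grab_frame("wrist");M=np.array(w["tool_from_camera"]);q=R.from_quat(s["orientation"]).as_matrix()
for u,v in((259,288),):
    d=q@M[:3,:3]@np.linalg.inv(w["mtx"])@[u,v,1];p=s["tcp_pos"]+q@M[:3,3];print((p+d*(14-p[2])/d[2]).round(1))
E
```

```text
70 [array([295., 310.]), array([327., 300.])]
75 [array([295., 304.]), array([327., 295.])]
80 [array([295., 298.]), array([327., 289.])]
85 [array([295., 293.]), array([327., 284.])]
90 [array([295., 287.]), array([328., 278.])]
[574.9  28.8  14. ]
```

Tips stand about 169 mm below the TCP at this gap, and the wrist camera agrees on wheel B at (575,29). I'll descend behind it, then sweep.

```bash
python3 -m crank '[[-0.02,0,0.1,0,0,0],[-0.02,0,0.2,0,0,0],[-0.02,0,0.27,0,0,0],[-0.02,0,0.295,0,0,0],[-0.02,0,0.295,0,0,0]]'
python3 - <<'E'
from h import *
go(573,60,176,0)
go(548,-30,176,0)
f=vision.grab_frame("side");crop(f,"s2",130,390,60,255,3)
E
```

```text
clock: 3.0
tcp_pos: [575.1, 91.4, 177.3]
orientation: [0.706, 0.708, 0.001, 0.0]
wrist_force: [-0.1, -0.3, 0.7]
finger_gap: 30.3
t 3.0 tcp [575.1  91.4 177.3] F [-0.1 -0.3  0.7] gap 30.3 q [-0.58  0.42  0.45  1.86 -0.23  0.91 -0.02]
[-0.126, -0.009, 0.005] [0.002, -0.001, 0.002]
t 3.0 tcp [575.1  91.4 177.3] F [-0.1 -0.3  0.7] gap 30.3 q [-0.58  0.42  0.45  1.86 -0.23  0.91 -0.02]
[-0.485, -0.11, 0.004] [0.002, -0.001, 0.002]
```

View pics/s2.png

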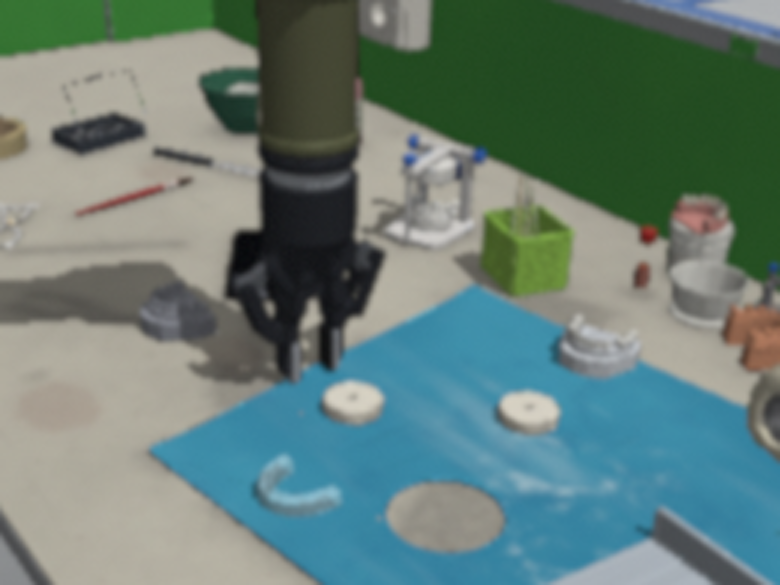

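The tips are low beside wheel B (crop 290,378 and 330,368), with the cast clear of them. I'll start the gentle push.

```bash
python3 -m crank '[[-0.04,0,0.005,0,0,0],[-0.08,0,0.005,0,0,0],[-0.12,0,0.005,0,0,0],[-0.16,0,0.005,0,0,0],[-0.21,-0.005,0.005,0,0,0]]'
python3 -m crank '[[-0.06,-0.005,0,0,0,0],[-0.12,-0.01,0,0,0,0],[-0.18,-0.015,0,0,0,0],[-0.24,-0.02,0,0,0,0],[-0.3,-0.025,0,0,0,0]]'
python3 - <<'E'
from h import *
go(535,-245,176,0,4)
f=vision.grab_frame("side");crop(f,"s3",130,390,60,255,3)
f=vision.grab_frame("wrist");cv2.imwrite("pics/w3.png",f["img"][:,:,::-1])
E
```

```text
clock: 3.68
tcp_pos: [574.3, 38.2, 176.4]
orientation: [0.706, 0.708, 0.002, 0.001]
wrist_force: [0.9, -0.2, 0.8]
finger_gap: 30.1
clock: 4.3
tcp_pos: [568.2, -37.9, 176.3]
orientation: [0.706, 0.708, 0.002, 0.001]
wrist_force: [-0.4, 0.0, 0.6]
finger_gap: 29.9
t 4.3 tcp [568.2 -37.9 176.3] F [-0.4  0.   0.6] gap 29.9 q [-0.4   0.4   0.5   1.9  -0.24  0.9   0.22]
[-0.207, -0.034, -0.0] [0.001, -0.0, 0.0]
[-0.414, -0.068, -0.001] [0.001, -0.001, 0.001]
[-0.621, -0.101, -0.001] [0.002, -0.001, 0.001]
[-0.828, -0.135, -0.001] [0.002, -0.001, 0.002]
```

View pics/s3.png

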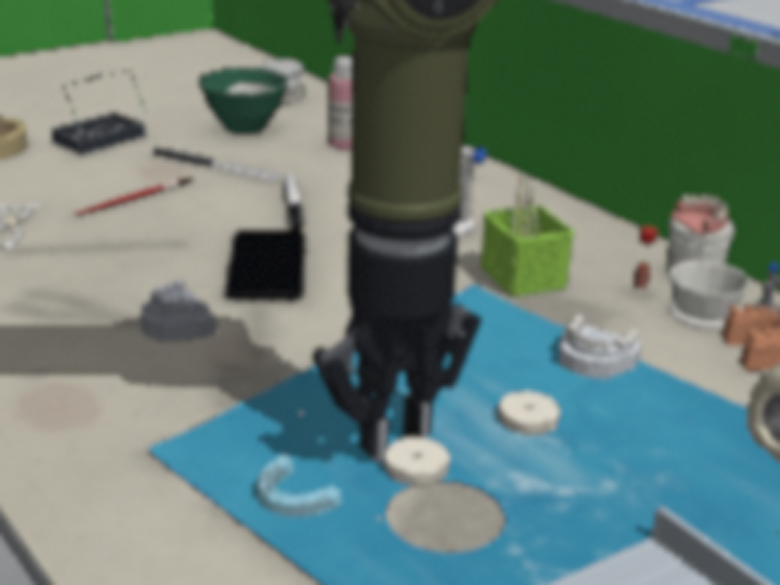

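View pics/w3.png

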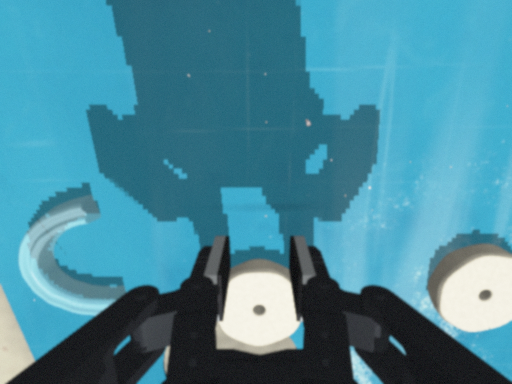

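The wheel sits nested and centred ahead of both fingertips (wrist 259,309). The splint, its nearest tip at (125,285), is clear of the fingers. I'll continue.

```bash
python3 -m crank '[[-0.07,-0.01,0,0,0,0],[-0.14,-0.02,0,0,0,0],[-0.21,-0.03,0,0,0,0],[-0.28,-0.045,0,0,0,0],[-0.35,-0.06,0,0,0,0]]'
python3 -m crank '[[-0.07,-0.01,0,0,0,0],[-0.14,-0.02,0,0,0,0],[-0.21,-0.03,0,0,0,0],[-0.28,-0.045,0,0,0,0],[-0.34,-0.06,0,0,0,0]]'
python3 - <<'E'
from h import *
go(535,-245,176,0,1)
f=vision.grab_frame("side");crop(f,"s4",180,420,130,330,3)
f=vision.grab_frame("wrist");cv2.imwrite("pics/w4.png",f["img"][:,:,::-1])
E
```

```text
clock: 5.03
tcp_pos: [552.6, -128.3, 176.2]
orientation: [0.707, 0.707, 0.002, 0.001]
wrist_force: [0.6, 0.1, -0.1]
finger_gap: 30.3
clock: 5.65
tcp_pos: [537.2, -214.6, 176.1]
orientation: [0.707, 0.707, 0.001, 0.001]
wrist_force: [-0.5, 1.0, 1.2]
finger_gap: 30.5
t 5.65 tcp [ 537.2 -214.6  176.1] F [-0.5  1.   1.2] gap 30.5 q [-0.12  0.43  0.55  1.87 -0.28  0.91  0.56]
[-0.122, -0.009, 0.0] [0.002, -0.0, -0.001]
```

View pics/s4.png

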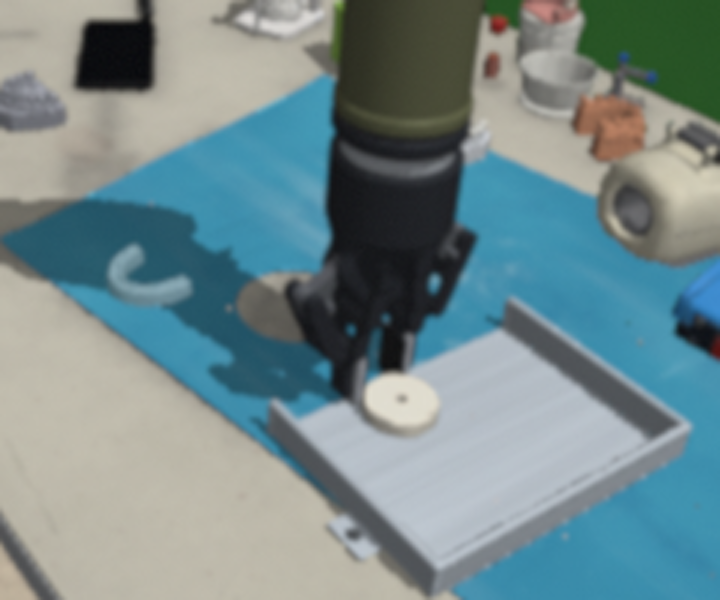

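View pics/w4.png

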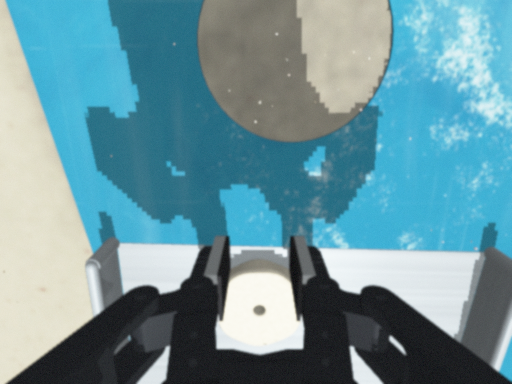

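The wheel is fully past the front edge and still nested at wrist (259,310). I'll push on slowly by about 35 mm, then back off.

```bash
python3 -m crank '[[-0.06,0,0,0,0,0],[-0.11,0,0,0,0,0],[-0.14,0,0,0,0,0],[-0.15,0,0,0,0,0],[-0.15,0,0,0,0,0]]'
python3 -m crank '[[0.04,0,0,0,0,0],[0.1,0,-0.02,0,0,0],[0.2,0,-0.15,0,0,0],[0.3,0,-0.32,0,0,0],[0.4,0,-0.4,0,0,0]]'
python3 - <<'E'
from h import *
go(712,-15,240,-33)
f=vision.grab_frame("side");crop(f,"s5",180,420,130,330,3)
E
```

```text
clock: 6.38
tcp_pos: [536.6, -253.3, 176.1]
orientation: [0.708, 0.706, 0.001, 0.001]
wrist_force: [0.4, 0.2, -0.1]
finger_gap: 30.3
clock: 7.0
tcp_pos: [537.2, -151.2, 278.8]
orientation: [0.708, 0.706, 0.002, 0.002]
wrist_force: [-0.1, -0.0, -0.0]
finger_gap: 30.5
t 7.0 tcp [ 537.2 -151.2  278.8] F [-0.1 -0.  -0. ] gap 30.5 q [-0.28  0.25  0.58  1.85 -0.15  1.08  0.35]
[0.546, 0.697, 0.16] [0.004, -0.001, 0.365]
```

View pics/s5.png

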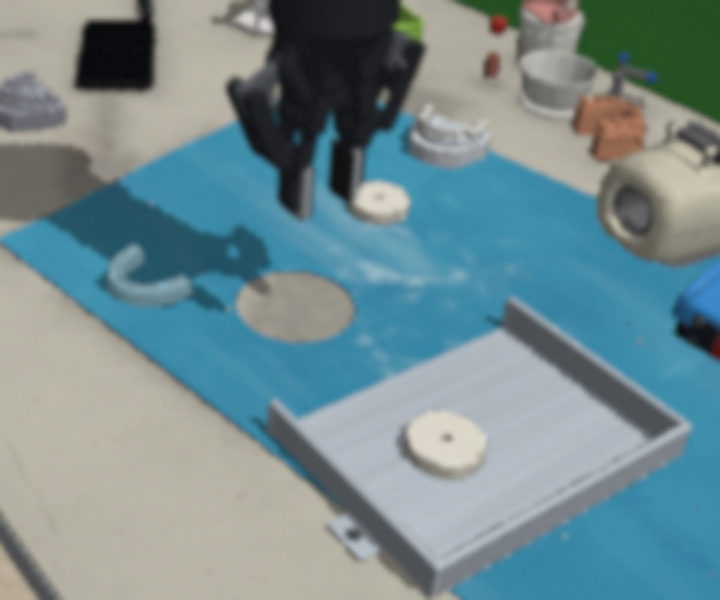

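Wheel B lies flat and well inside the tray, at crop (447,438). Next I'll go behind wheel A, jaw turned about −32°.

```bash
python3 -m crank '[[0.12,0.14,0.03,0,0,0.07],[0.24,0.3,0.06,0,0,0.15],[0.36,0.46,0.08,0,0,0.23],[0.48,0.6,0.08,0,0,0.3],[0.55,0.69,0.08,0,0,0.355]]'
python3 -m crank '[[0,0,0,0,0,0],[0,0,0,0,0,0]]'
python3 - <<'E'
from h import *
go(710,-12,177,-32)
s=r.observe()
w=vision.grab_frame("wrist");cv2.imwrite("pics/w6.png",w["img"][:,:,::-1])
f=vision.grab_frame("side");crop(f,"s6",180,420,130,330,3)
E
```

```text
clock: 7.68
tcp_pos: [711.8, -5.5, 261.5]
orientation: [0.874, 0.487, 0.005, 0.0]
wrist_force: [0.3, -0.4, 0.0]
finger_gap: 30.1
clock: 7.92
tcp_pos: [711.0, -5.4, 261.0]
orientation: [0.873, 0.487, 0.004, -0.0]
wrist_force: [-0.2, 0.3, -0.2]
finger_gap: 30.3
t 7.925 tcp [711.   -5.4 261. ] F [-0.2  0.3 -0.2] gap 30.3 q [-0.43  0.59  0.57  1.46 -0.34  1.18 -0.36]
[-0.027, 0.009, 0.336] [0.002, -0.004, 0.003]
```

View pics/w6.png

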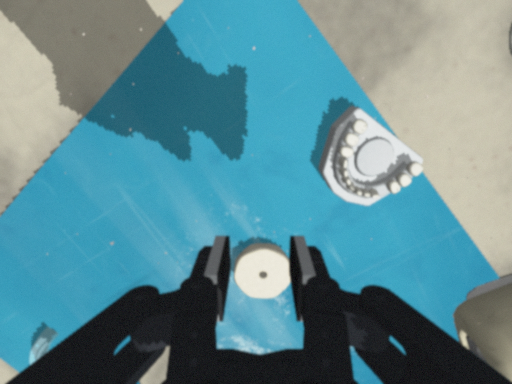

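View pics/s6.png

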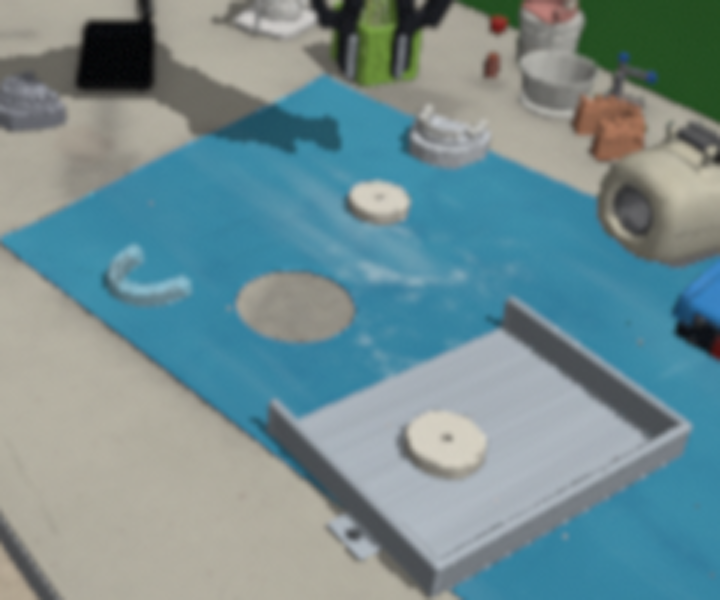

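Wrist view: wheel A at (263,274), nearly centred. The other jaw model lies to the right at (330–420, 110–205), so I'll descend closer to the wheel to stay clear of it.

```bash
python3 -m crank '[[-0.05,0.01,0.08,0,0,0],[-0.06,0.02,0.18,0,-0.002,0.003],[-0.06,0.02,0.28,0.002,-0.004,0.003],[-0.06,0.02,0.33,0.002,-0.004,0.003],[-0.06,0.02,0.336,0.002,-0.004,0.003]]'
python3 - <<'E'
from h import *
go(620,-155,177,-32)
w=vision.grab_frame("wrist");cv2.imwrite("pics/w7.png",w["img"][:,:,::-1])
E
```

```text
clock: 8.65
tcp_pos: [707.8, -21.6, 176.2]
orientation: [0.875, 0.484, 0.0, 0.0]
wrist_force: [0.4, 0.6, -0.3]
finger_gap: 30.5
t 8.65 tcp [707.8 -21.6 176.2] F [ 0.4  0.6 -0.3] gap 30.5 q [-0.39  0.68  0.54  1.52 -0.38  1.05 -0.31]
[-0.639, -0.014, -0.004] [0.0, -0.0, -0.001]
```

View pics/w7.png

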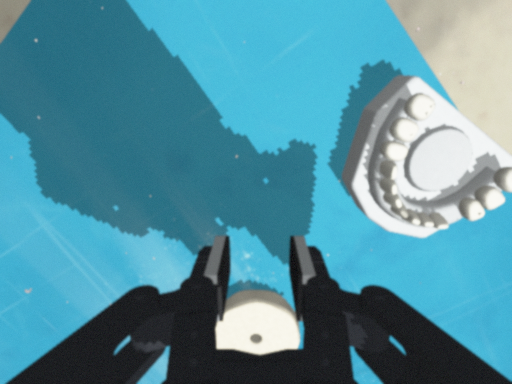

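Wheel A is centred between the tips (256,338) and nothing is touched. I'll sweep diagonally.

```bash
python3 -m crank '[[-0.04,0,0,0,0,0],[-0.08,0,0,0,0,0],[-0.13,0,0,0,0,0],[-0.19,0,0,0,0,0],[-0.25,-0.005,0,0,0,0]]'
python3 -m crank '[[-0.07,0,0,0,0,0],[-0.14,0,0,0,0,0],[-0.21,0,0,0,0,0],[-0.27,0,0,0,0,0],[-0.31,0,0,0,0,0]]'
python3 - <<'E'
from h import *
go(620,-155,176,-32)
s=r.observe()
w=vision.grab_frame("wrist");cv2.imwrite("pics/w8.png",w["img"][:,:,::-1])
f=vision.grab_frame("side");crop(f,"s8",180,420,130,330,3)
E
```

```text
clock: 9.32
tcp_pos: [672.9, -75.2, 176.6]
orientation: [0.875, 0.484, 0.0, 0.0]
wrist_force: [-0.1, -0.1, -0.4]
finger_gap: 30.8
clock: 9.95
tcp_pos: [631.2, -142.0, 176.6]
orientation: [0.875, 0.484, 0.0, 0.0]
wrist_force: [0.6, -0.7, 0.0]
finger_gap: 30.5
t 9.95 tcp [ 631.2 -142.   176.6] F [ 0.6 -0.7  0. ] gap 30.5 q [-0.27  0.57  0.58  1.7  -0.36  0.98 -0.12]
[-0.068, -0.01, 0.003] [0.001, -0.0, -0.002]
```

View pics/w8.png

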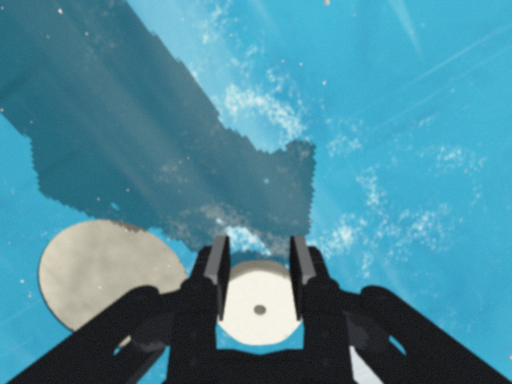

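View pics/s8.png

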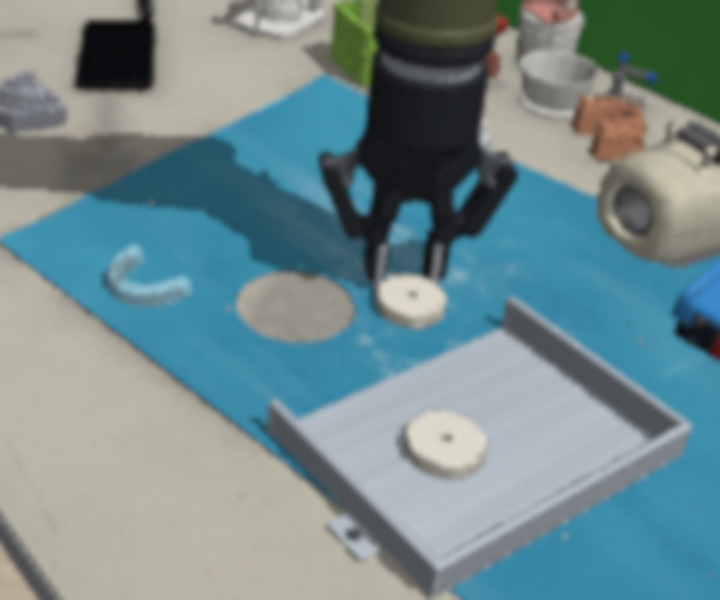

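Wheel A is still nested at (259,309), about 15 mm short of the right lane. I'll continue the diagonal a bit, then back off and straighten.

```bash
python3 -m crank '[[-0.05,0,0,0,0,0],[-0.09,0,0,0,0,0],[-0.115,0,0,0,0,0],[-0.12,0,0,0,0,0]]'
python3 -m crank '[[0.05,0,0,0,0,0],[0.1,0,0,0,0,0],[0.14,0,-0.01,0,0,0],[0.15,0,-0.01,0,0,0]]'
python3 - <<'E'
from h import *
go(600,-145,177,0)
s=r.observe()
w=vision.grab_frame("wrist");cv2.imwrite("pics/w9.png",w["img"][:,:,::-1])
f=vision.grab_frame("side");crop(f,"s9",180,420,130,330,3)
E
```

```text
clock: 10.55
tcp_pos: [614.7, -168.4, 176.7]
orientation: [0.876, 0.483, 0.0, 0.001]
wrist_force: [0.3, 0.2, 0.9]
finger_gap: 30.4
clock: 11.05
tcp_pos: [635.7, -135.0, 179.4]
orientation: [0.875, 0.484, 0.001, 0.001]
wrist_force: [-0.0, 0.1, 0.3]
finger_gap: 30.1
t 11.05 tcp [ 635.7 -135.   179.4] F [-0.   0.1  0.3] gap 30.1 q [-0.28  0.57  0.58  1.69 -0.36  0.99 -0.13]
[-0.11, -0.1, 0.009] [0.001, 0.0, -0.357]
```

View pics/w9.png

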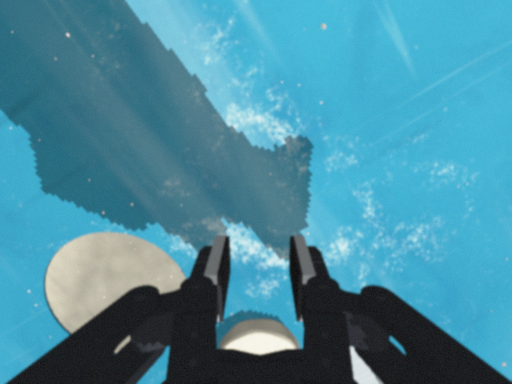

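View pics/s9.png

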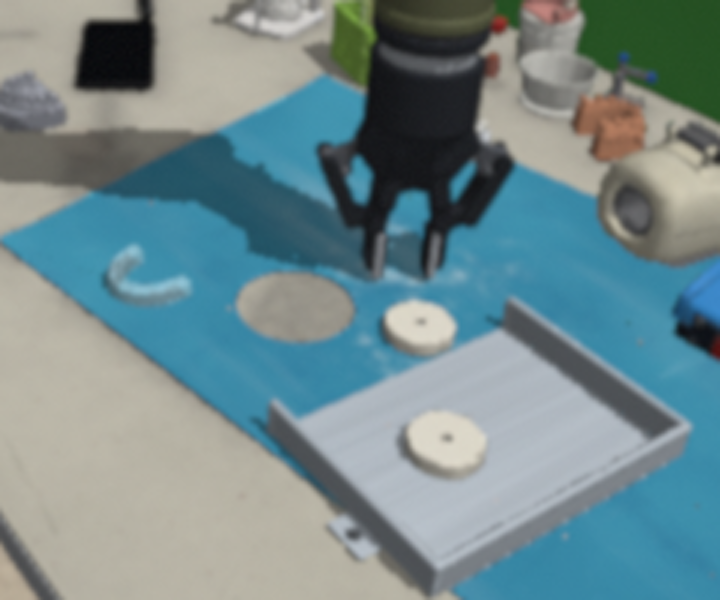

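The wheel lies just before the mouth at side crop (421,322), about (598,−194). I'll straighten the jaw behind it.

```bash
python3 -m crank '[[-0.01,-0.04,0,0,0,-0.1],[-0.04,-0.08,0,0,0,-0.2],[-0.08,-0.1,0.006,0,0,-0.3],[-0.095,-0.11,0.01,0,0,-0.357],[-0.095,-0.11,0.012,0,0,-0.357]]'
python3 - <<'E'
from h import *
s=r.observe()
go(598,-235,176.5,0)
w=vision.grab_frame("wrist");cv2.imwrite("pics/w10.png",w["img"][:,:,::-1])
E
```

```text
clock: 11.78
tcp_pos: [598.5, -142.6, 176.2]
orientation: [0.709, 0.706, -0.0, 0.001]
wrist_force: [0.3, -0.3, -0.1]
finger_gap: 30.4
t 11.775 tcp [ 598.5 -142.6  176.2] F [ 0.3 -0.3 -0.1] gap 30.4 q [-0.19  0.49  0.47  1.78 -0.27  0.94  0.39]
[-0.37, -0.0, -0.001] [0.0, 0.001, -0.003]
```

View pics/w10.png

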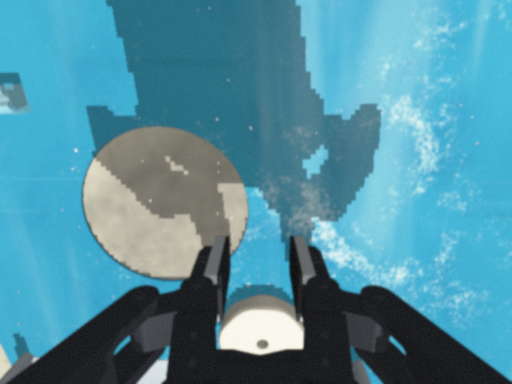

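The wheel is centred between the tips (263,343). I'll push straight in.

```bash
python3 -m crank '[[-0.04,0,0,0,0,0],[-0.08,0,0,0,0,0],[-0.13,0,0,0,0,0],[-0.19,0,0,0,0,0],[-0.25,0,0,0,0,0]]'
python3 -m crank '[[-0.06,0,0,0,0,0],[-0.12,0,0,0,0,0],[-0.16,0,0,0,0,0],[-0.18,0,0,0,0,0],[-0.18,0,0,0,0,0]]'
python3 -m crank '[[0.04,0,0,0,0,0],[0.1,0,-0.02,0,0,0],[0.2,0,-0.15,0,0,0],[0.3,0,-0.32,0,0,0],[0.5,0,-0.5,0,0,0]]'
python3 -m crank '[[0.2,0,-0.1,0,0,0],[0.4,0,-0.15,0,0,0],[0.6,0,-0.2,0,0,0],[0.6,0,-0.2,0,0,0],[0.6,0,-0.2,0,0,0]]'
python3 - <<'E'
from h import *
f=vision.grab_frame("top");crop(f,"t11",200,400,95,245,4)
f=vision.grab_frame("side");crop(f,"s11",130,390,110,330,3)
print(r.observe()["clock"])
E
```

```text
clock: 12.45
tcp_pos: [598.5, -206.1, 176.2]
orientation: [0.709, 0.705, -0.0, 0.001]
wrist_force: [0.1, -0.5, 0.5]
finger_gap: 30.6
clock: 13.08
tcp_pos: [598.2, -251.3, 176.2]
orientation: [0.709, 0.705, -0.0, 0.001]
wrist_force: [1.3, 0.2, -0.6]
finger_gap: 30.6
clock: 13.7
tcp_pos: [598.4, -128.8, 299.6]
orientation: [0.71, 0.705, -0.0, 0.001]
wrist_force: [1.3, -0.1, 0.5]
finger_gap: 30.7
clock: 14.32
tcp_pos: [598.9, 22.1, 349.5]
orientation: [0.709, 0.705, -0.0, 0.001]
wrist_force: [-0.4, -0.1, -0.1]
finger_gap: 30.6
14.425
```

View pics/t11.png

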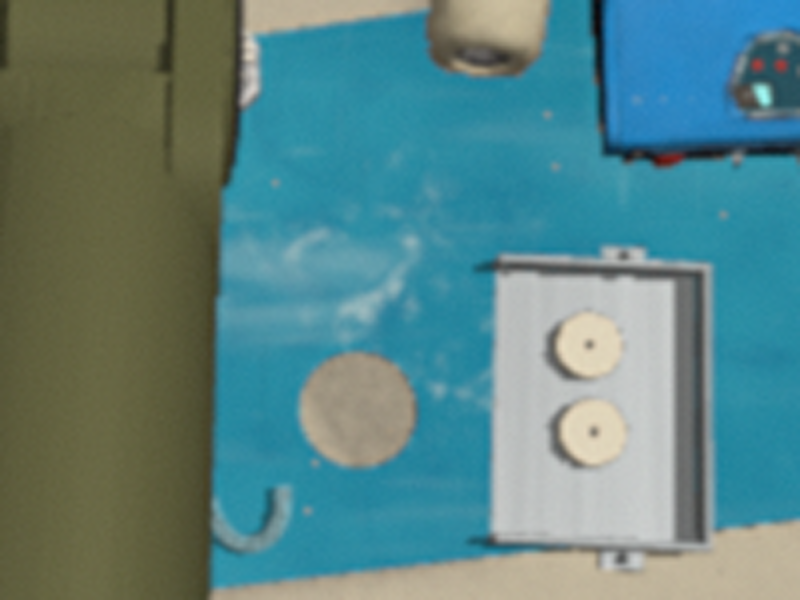

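View pics/s11.png

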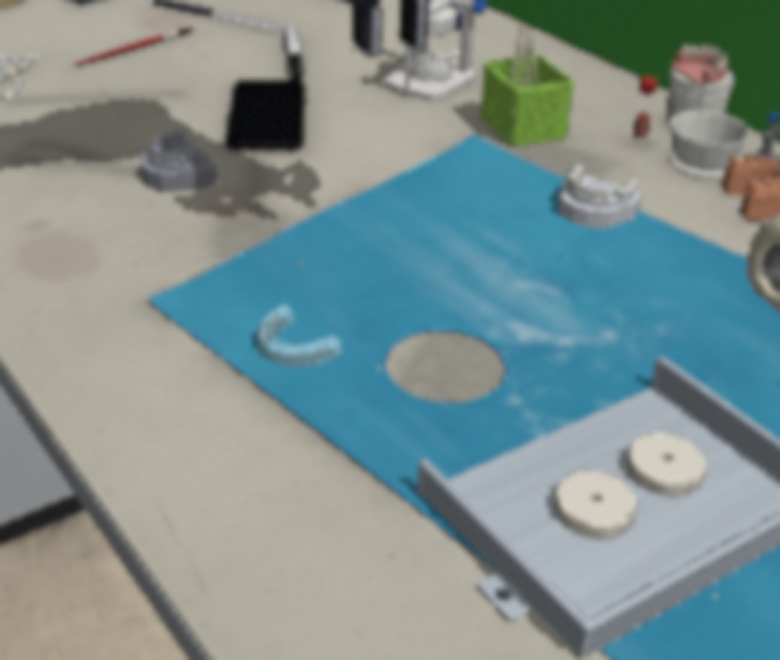

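Both wheels lie flat in the tray, at top crop (589,345) and (594,432). The splint and cast are at their original pixels. One numeric check, then I hand in.

```bash
python3 -m crank '[[0,0,0,0,0,0],[0,0,0,0,0,0],[0,0,0,0,0,0]]'
python3 - <<'E'
from h import *
f=vision.grab_frame("top")
for p in((589,345),(594,432)):
    c=px2w(f,200+(p[0]+.5)/4-.5,95+(p[1]+.5)/4-.5,14);print(c.round(1),"past edge",round(-213-c[1],1))
print(r.observe()["wrist_force"]);print(r.sign_off())
E
```

```text
clock: 14.8
tcp_pos: [599.0, 19.7, 349.1]
orientation: [0.71, 0.704, -0.001, 0.001]
wrist_force: [0.0, -0.4, 0.2]
finger_gap: 30.5
[ 595.8 -279.1   14. ] past edge 66.1
[ 534.7 -281.    14. ] past edge 68.0
[-0.85098143 -0.47745595  0.47702231]
the job is handed in; nothing more can be done
None
```

Both felt wheels are in the tray and the job is handed in, at about 15 s of the 56 s allowed; the hand-in reports no verdict.

- **How I swept:** I pushed each wheel with both fingertips, jaws held 30 mm apart so the wheel sat between them. One wheel went straight in. The other needed a diagonal push first, then a straight one.
- **Wheels at the end:** the last top view puts their centres about 66 mm and 68 mm past the open front edge (at least 22 mm is needed). Both are more than 45 mm from the side walls and look flat and at rest.
- **Splint and cast:** by eye in the side view, both stand where they started. I did not re-measure them, and the arm covered part of the splint in the last top view.
- **Forces and clearance:** wrist-force readings stayed under about 2 N at every check. The gripper is raised clear and touches nothing.
- **Disagreement:** the top and side cameras differed by about 4 mm on the wheel positions at the start, so I left margins for that. My side-camera reading of the tray's near front corner was about 26 mm off. I used the top view for the tray, because it matched the given 190 mm width.

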